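# Hang the saw frame on its peg

## Task

Take the piercing-saw frame out of its slotted wooden rest and hang it by its long top bar on the peg of the telescopic stand, at its balance point, so that it hangs level. The peg's height is not known exactly: lower the frame gently until you feel the peg, without pressing hard or levering it out of level, let the peg take its weight while you still hold it firmly, then let go slowly so that it does not swing. Do not disturb the other things on the bench.

Things in the scene. Friction and masses are not known exactly. Their poses are not given: they have to be found in the camera images.
- saw: Steel piercing-saw frame without blade, 0.2-0.33 kg: an upright C open downward, wooden handle at one side. Origin: middle of the UNDERSIDE of its top bar; y along the bar towards the handle, z up, x across. Top bar 158 mm long (y), 8 thick (x), 10 high (z 0 to 10); an arm 8 x 8 mm at each end down to z -95. Starts upright in the rest, arms in the slot, may lean a few degrees. Grip the bar from above.
- saw_balance (a point): The point on the underside of the top bar, 32 mm from its middle towards the handle, where the frame balances (its centre of mass lies 36 mm below). The peg should bear here, within 4 mm or so along the bar; 5 mm off leans it by 8 degrees. Leave this spot free when you grip: the peg, 10 mm thick, must pass under the bar beside the fingers. Axes as saw.
- saw_handle (a point): Middle of the saw frame's wooden handle, 98 mm long and up to 27 mm thick, at y 142, z -83 mm in the frame's axes; it runs along y out of the +y arm and makes the frame off-centre.
- rest: Fixed wooden rest 64 x 172 mm, 49 mm high, with a slot 12 mm wide and 29 mm deep along its y axis, open at the +y end (handle side), closed by a stop at the other. Origin at bench level under the slot, below the middle of the saw's top bar; z up. Lift the frame straight up by 30 mm or more to clear the slot.
- stand: Fixed telescopic stand; origin at bench level, z up. Base plate x -55 to 75, y -55 to 55, 14 mm high. Post at x 45, up to 25 mm thick, no higher than the peg. The peg is a 10 mm steel rod, level along the stand's x axis at y 0, from the post to x -25; there its end turns up and reaches x -38, 14 mm above the peg's top surface.
- peg_lowest (a point): Fixed point of the stand (x 10, y 0, z 160 mm) at mid-peg, where the frame should hang with its top bar square to the peg. It marks the LOWEST possible height of the peg's top surface. The true height, set by hand and NOT reported, is 0 to 50 mm above this point; the clamp keeps it there. It is stiff: feel for it slowly. Axes as stand.
- dish: Bystander: white bowl with pearls, 84 mm wide, 26 mm high. Origin under its centre.
- hammer: Bystander: hammer lying at the back, 220 mm long.
- mandrel: Bystander: tapered aluminium ring mandrel, 252 mm long and 25 mm thick, lying at the front. Origin at the middle of its thick end.
- tin: Bystander: aluminium tin, 52 mm wide, 22 mm high, between rest and stand. Origin under its centre.
- firebrick: Bystander: small pale firebrick 60 x 45 x 24 mm. Origin under its centre.
Things that resemble listed ones, but are neither listed nor needed, are in the scene too. Leave any black look-alike of the rest alone.

How it is judged:
By the outcome, as a careful person would: the job done as asked, in the order asked, and still so for the second after the job is handed in, with the robot touching nothing.
It also fails if it takes over 69 s, if anything falls off the work surface, if the arm or the gripper's body presses on something with over 40 N, if the wrist force passes 120 N, or if a joint passes its speed limit or range.

## Robot

A 6-joint arm with a two-finger parallel gripper is mounted at the origin on the work surface. World frame = base frame: x ahead of the robot, y to its left, z up, the work surface at z = 0. Lengths are in m, angles in rad, forces in N, time in s.
With the tool pointing down it reaches from about 0.35 to 1 m from the base axis. Payload 7.1 kg.
Tool frame: the origin (TCP) lies between the finger pads; the fingertips stand 22 mm ahead of it and the grasp point (between the pads) lies 3 mm ahead of it; z points along the fingers, y is the line along which they close (so a half turn about z gives the same grasp; the last joint's range is limited). The gripper opens to 85 mm and grips with 20 to 120 N. Pads are 22 mm wide; open, the fingers measure 114 mm over their backs; the gripper's body (76 mm by 85 mm) begins 54 mm behind the grasp point. The pads swing forward as they close: fully open they stand 13 mm farther back than shut.
Start: joints at [1.198, 0.423, 1.63, -0, 1.089, -0.019], TCP at [0.217, 0.586, 0.253] pointing down, gripper open.
Joint ranges: [-3, 3], [-0.9, 2.11], [0.09, 2.58], [-1.31, 4.45], [0.11, 2.69], [-2.54, 2.54]. Speed limits (rad/s): [2.39, 2.39, 3.01, 3.14, 3.14, 3.14].

## Interface

Orientations are given as a rotation vector (axis times angle).
In Python, from rig import manip gives the robot as it stands. The module is installed in compiled form; this text tells all that it offers. Calls block until the motion is done:
- manip.move_to(position, orientation): joint-space move of the TCP to a pose.
- manip.servo_line(position, orientation=None, rate=0.15): straight line of the TCP; orientation=None keeps the orientation; rate is the mean speed in m/s.
- manip.set_joints(angles): joint-space move.
- manip.command_gripper(opening, f_grip=None): finger opening in m; f_grip is the grip in N (None keeps the last); returns when the fingers have stopped.
- manip.hold(seconds).
- manip.solve_ik(position, orientation): joint angles nearest the present ones, or None.
- manip.camera(name): name is "side" or "top" or "wrist"; returns a dict with "image" (480x640x3 uint8, red, green, blue), "fx", "fy", "cx", "cy" (pixels), "cam_to_world" (4x4, takes a point from camera to world coordinates); the wrist camera has in their place "mount" (4x4, takes a point from camera to tool coordinates, whose origin is the TCP and whose axes are the flange's). Camera axes: x right, y down, z forward; pixel columns grow to the right and rows downward; lengths in m; the calibration is good to about 2 mm. A picture is of the moment at which its call begins: read the wrist's pose just before it. There is no depth.
A pose or a line that the arm cannot do raises manip.IKError and nothing moves.
- manip.sign_off(): hands the job in; it is judged then, once.
Readings, each from a call of its own:
- manip.get_time(): time.
- manip.get_joint_positions(): joint angles.
- manip.get_joint_vel(): joint speeds.
- manip.get_tau(): joint torques, N m.
- manip.get_position(): TCP position.
- manip.get_ee_rot(): TCP orientation.
- manip.get_contact_force(): force on the tool from outside, world axes, zero at the start.
- manip.get_torque(): the same for the moment, N m.
- manip.get_width(): finger opening in m.
- manip.get_grip_force(): force on a finger pad.
Only numpy, scipy, OpenCV 4.12 (cv2) and the standard library are available. Lean on these libraries where they do the work, as an engineer would, in place of code of your own. Each camera call takes 0.05 s, during which the arm holds its last target. There are 200 camera calls.

## Working session

There is one attempt and no reset: what is moved stays moved. The work goes in short steps, each a Python script; the robot and the scene stay as the last script left them, time stands still between calls to the robot, and variables do not carry over. Pictures are saved under pics/ and viewed, at most 10 in all, crops included, and the job is handed in when it is done.

```bash
mkdir -p pics; cat > h.py <<'E'
import numpy as np, cv2
from scipy.spatial.transform import Rotation as R
from rig import manip
def snap(n,f):
    p=np.array(manip.get_position()); r=np.array(manip.get_ee_rot())
    c=manip.camera(n); im=np.ascontiguousarray(c["image"][:,:,::-1]); cv2.imwrite("pics/"+f+".png",im)
    if n=="wrist":
        T=np.eye(4);T[:3,:3]=R.from_rotvec(r).as_matrix();T[:3,3]=p;c["cam_to_world"]=T@np.array(c["mount"])
    np.savez("pics/"+f+".npz",T=c["cam_to_world"],k=[c["fx"],c["fy"],c["cx"],c["cy"]])
    return im
def ray(f,u,v):
    d=np.load("pics/"+f+".npz");k=d["k"];T=d["T"]
    return T[:3,3],T[:3,:3]@np.array([(u-k[2])/k[0],(v-k[3])/k[1],1])
def onz(f,u,v,z):
    o,d=ray(f,u,v);return o+d*(z-o[2])/d[2]
def two(f1,a,f2,b):
    o1,d1=ray(f1,*a);o2,d2=ray(f2,*b)
    s=np.linalg.lstsq(np.c_[d1,-d2],o2-o1,rcond=None)[0]
    p,q=o1+d1*s[0],o2+d2*s[1];return (p+q)/2,np.linalg.norm(p-q)
def proj(f,P):
    d=np.load("pics/"+f+".npz");k=d["k"];q=np.linalg.inv(d["T"])@np.r_[P,1]
    return np.array([k[0]*q[0]/q[2]+k[2],k[1]*q[1]/q[2]+k[3]])
E
python3 - <<'E'
from h import *
for n in("top","side"):
    snap(n,n);print(np.load(f"pics/{n}.npz")["T"].round(3))
print(manip.get_ee_rot(),manip.get_time())
E
```

```text
[[-0.022 -0.998  0.061  0.421]
 [-0.999  0.023  0.021  0.052]
 [-0.023 -0.06  -0.998  1.264]
 [ 0.     0.     0.     1.   ]]
[[ 0.983 -0.076  0.165  0.346]
 [-0.18  -0.531  0.828 -0.753]
 [ 0.025 -0.844 -0.536  0.653]
 [ 0.     0.     0.     1.   ]]
[-5.52825344e-01 -3.09228380e+00  2.21041452e-03] 0.1
```

View pics/top.png

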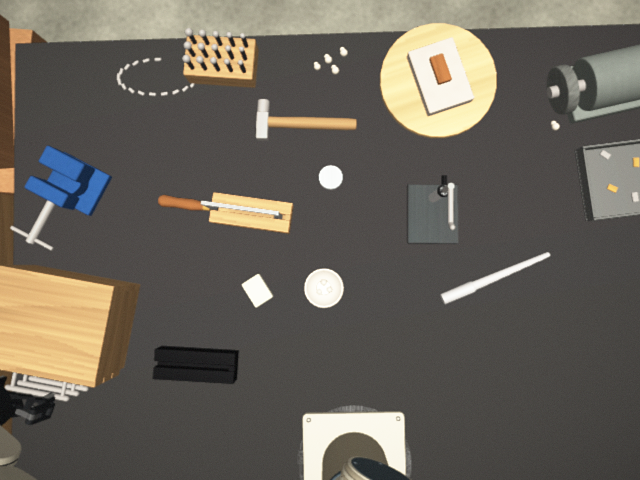

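View pics/side.png

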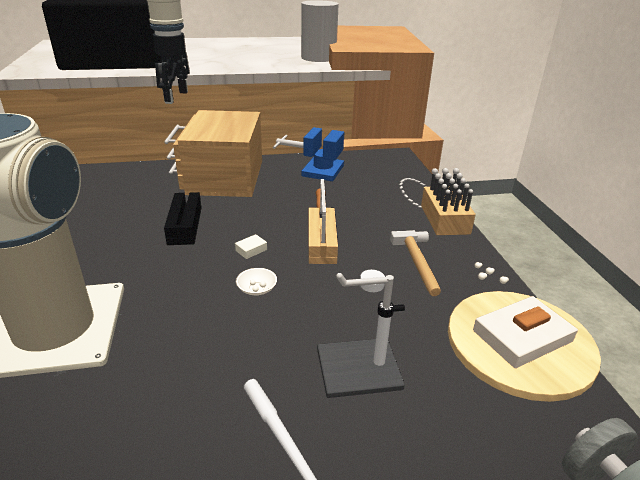

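The top view shows the saw in the wooden rest around (250,210), with its orange handle at (180,203). The stand plate is at (433,213), with the post near (447,187) and the peg tip near (452,228). The side view shows the rest at (322,235), the post top at (388,280) and the upturned tip at (341,278).

Possible confusions:
- **Rest:** the black slotted block at top (195,364) is a decoy. The wooden rest at (250,212), which holds the saw, is the right one.
- **Handle:** the hammer at top (310,122) also has a wooden handle. The saw's is at (180,203).

I'll check the choice in one close crop.

```bash
python3 - <<'E'
from h import *
t=cv2.imread("pics/top.png");s=cv2.imread("pics/side.png")
f=lambda im,x,y,w,h,k:cv2.resize(im[y:y+h,x:x+w],None,fx=k,fy=k,interpolation=cv2.INTER_CUBIC)
A=f(t,150,180,160,60,5) #800x300
B=f(t,400,170,66,75,4) #264x300
C=f(s,290,180,60,90,3.3334);D=f(s,310,255,110,100,3)
o=np.zeros((600,800,3),np.uint8);o[:300]=A;o[300:600,:264]=B;o[300:600,270:470]=C[:300,:200];o[300:600,470:800]=D
cv2.imwrite("pics/crop1.png",o)
E
```

```text
(no output)
```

View pics/crop1.png

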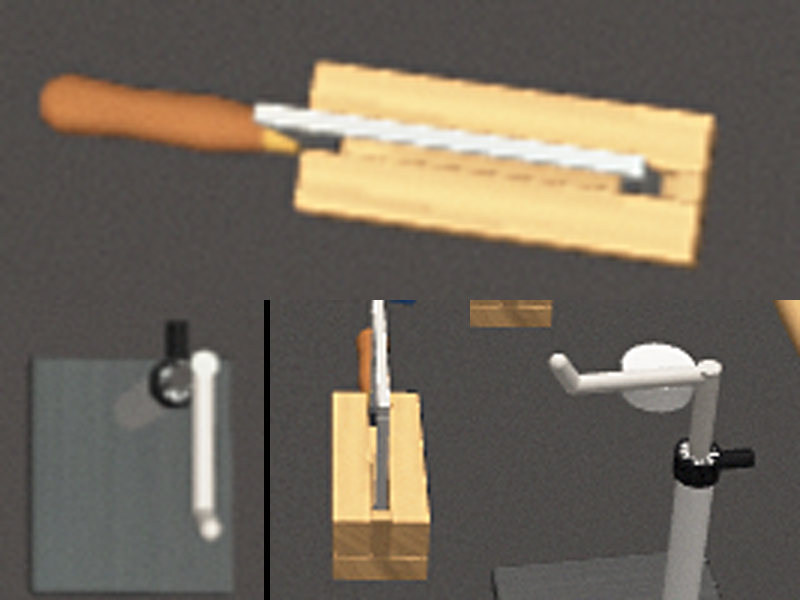

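The crop confirms the saw, with its bright bar running from top px (201,202.6) at the handle end to (279,213.6), seated in the wooden rest. The peg runs from the post at top px (451,185) to the tip at (451.5,226), and in the side view from (388,279) to about (345,283). The plate corners are at top px (408,185), (457.5,185), (458,243) and (408,243).

```bash
python3 - <<'E'
from h import *
np.set_printoptions(precision=4,suppress=True)
a=onz("top",201,202.8,.125);b=onz("top",279,213.6,.125)
print("bar",a,b,np.linalg.norm(a-b),(a+b)/2,np.degrees(np.arctan2(*(a-b)[[0,1]])))
# rest corners at z .049: from crop
for c in((317,64),(714,115),(695,264),(296,209)):print("rest",onz("top",150+c[0]/5,180+c[1]/5,.049))
P=[onz("top",u,v,.014) for u,v in((408,185),(457.5,185),(458,243),(408,243))]
print("plate",*P,"c",np.mean(P,0))
print("posttop",two("top",(451,185.5),"side",(310+709/3,255+66/3)))
print("bend",two("top",(451.3,224),"side",(310+572/3,255+84/3)))
print("tip",two("top",(452.5,227.5),"side",(310+556/3,255+58/3)))
t=(a+b)/2; print("handle end tip", onz("top",158,200,.034))
E
```

```text
bar [0.5577 0.2967 0.125 ] [0.5321 0.1405 0.125 ] 0.1582758142323553 [0.5449 0.2186 0.125 ] 9.289000273874729
rest [0.5877 0.2861 0.049 ]
rest [0.5615 0.1165 0.049 ]
rest [0.4981 0.1259 0.049 ]
rest [0.5256 0.2959 0.049 ]
plate [ 0.5989 -0.1345  0.014 ] [ 0.5961 -0.2421  0.014 ] [ 0.4695 -0.2385  0.014 ] [ 0.472  -0.1304  0.014 ] c [ 0.5341 -0.1864  0.014 ]
posttop (array([ 0.6571, -0.2408,  0.2331]), np.float64(0.2160517749504479))
bend (array([ 0.592 , -0.2353,  0.2297]), np.float64(0.2211765465756647))
tip (array([ 0.584 , -0.2327,  0.2429]), np.float64(0.2185862258746354))
handle end tip [0.577  0.4099 0.034 ]
```

```bash
python3 - <<'E'
from h import *
np.set_printoptions(precision=4,suppress=True)
g=lambda u,v:(310+(u-470)/3,255+(v-300)/3)
print("posttop",two("top",(451,185),"side",g(709,367)))
print("bend",two("top",(451.3,224),"side",g(572,384)))
print("tip",two("top",(452.5,228),"side",g(556,358)))
for z in(.17,.19,.21):print(z,onz("top",451,190,z),onz("top",451.3,222,z))
print(proj("side",[.545,.2186,.12]),manip.solve_ik([.545,.21,.13],R.from_euler('z',90,degrees=True).as_rotvec()))
p,q=[np.array(onz("top",x,y,.125)) for x,y in((201,202.8),(279,213.6))]
E
```

```text
posttop (array([ 0.5708, -0.1877,  0.1938]), np.float64(0.0010448819667062898))
bend (array([ 0.4989, -0.1865,  0.1903]), np.float64(0.0009976614093999874))
tip (array([ 0.4904, -0.1849,  0.2064]), np.float64(0.0009728718360003325))
0.17 [ 0.565  -0.1928  0.17  ] [ 0.5037 -0.1911  0.17  ]
0.19 [ 0.5624 -0.1883  0.19  ] [ 0.5022 -0.1867  0.19  ]
0.21 [ 0.5598 -0.1838  0.21  ] [ 0.5007 -0.1822  0.21  ]
[322.4667 195.3951] None
```

```bash
cat >> h.py <<'E'
def down(psi,flip=1):
    # psi: saw yaw (rad); tool y along +-saw x, tool z down
    y=flip*np.array([np.cos(psi),np.sin(psi),0]);z=np.array([0,0,-1.])
    return R.from_matrix(np.c_[np.cross(y,z),y,z]).as_rotvec()
ax=lambda psi:np.array([-np.sin(psi),np.cos(psi),0])
E
python3 - <<'E'
from h import *
np.set_printoptions(precision=4,suppress=True)
psi=np.radians(-9.2);c=np.array([.545,.2186,0])
for f in(1,-1):
    for p,ps in((c+[0,0,.123],psi),(np.array([.534,-.21,.23]),np.radians(-1.6))):print(f,manip.solve_ik(p,down(ps,f)))
import sys
j1=manip.solve_ik(c+[0,0,.25],down(psi,1));j2=manip.solve_ik(c+[0,0,.25],down(psi,-1))
f=1 if abs(np.array(j1)[5])<abs(np.array(j2)[5]) else -1
print(f);manip.command_gripper(.045)
manip.move_to(c+.009*ax(psi)+[0,0,.25],down(psi,f))
snap("wrist","w1");print(manip.get_position(),manip.get_time(),manip.get_contact_force())
for y in(-79,0,32,79):print(y,proj("w1",c+[0,0,.125]+y/1000*ax(psi)))
E
```

```text
1 [ 0.3612  0.5442  1.7931 -0.      0.8043  0.5218]
1 [-0.3954  0.377   1.7639 -0.      1.0007 -0.3675]
-1 None
-1 NoneTraceback (most recent call last):
  File "<stdin>", line 8, in <module>
IndexError: too many indices for array: array is 0-dimensional, but 1 were indexed
```

```bash
python3 - <<'E'
from h import *
np.set_printoptions(precision=4,suppress=True)
psi=np.radians(-9.2);c=np.array([.545,.2186,0])
manip.command_gripper(.045)
manip.move_to(c+.009*ax(psi)+[0,0,.25],down(psi))
snap("wrist","w1");print(manip.get_position(),manip.get_time(),manip.get_contact_force())
for y in(-79,0,32,79):print(y,proj("w1",c+[0,0,.125]+y/1000*ax(psi)))
E
```

```text
[0.5461 0.2285 0.25  ] 2.4 [-0.0713  1.0519  0.3374]
-79 [321.361 354.358]
0 [321.6793 255.7522]
32 [321.8262 210.2601]
79 [322.0645 136.4221]
```

View pics/w1.png

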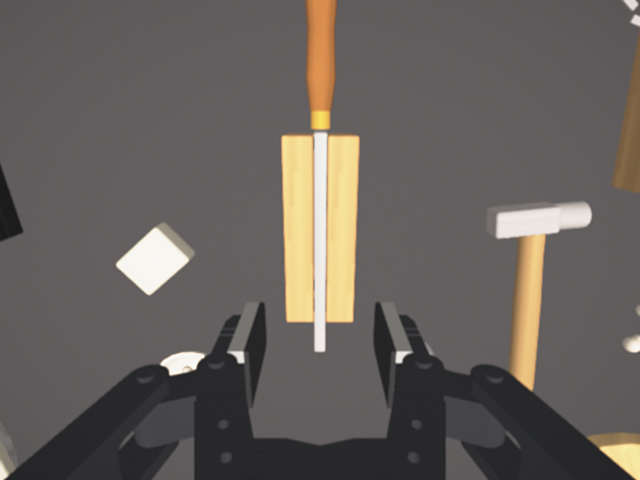

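The wrist view shows the bar's top face from (320,351) to (320.5,132), straight and upright in the rest, between the open fingers. It sits about 3 px nearer the handle than predicted. I'll correct for that, grip and lift, then look again.

```bash
python3 - <<'E'
from h import *
np.set_printoptions(precision=4,suppress=True)
im=cv2.imread("pics/w1.png")
a=onz("w1",320.5,132,.125);b=onz("w1",320,351.5,.125);c=(a+b)/2
psi=-np.arctan2(a[0]-b[0],a[1]-b[1]);print(a,b,np.linalg.norm(a-b),c,np.degrees(psi))
g=c+.009*ax(psi);g[2]=.123
manip.servo_line(g+[0,0,.03],down(psi),rate=.12)
manip.servo_line(g,rate=.05);f0=np.array(manip.get_contact_force())
manip.command_gripper(.0,60);print(manip.get_width(),manip.get_grip_force(),manip.get_position(),f0,manip.get_contact_force(),manip.get_time())
manip.servo_line(g+[0,0,.045],rate=.05);manip.servo_line(g+[0,0,.14],rate=.12);manip.hold(.2)
print(manip.get_width(),np.array(manip.get_contact_force())-f0,manip.get_torque(),manip.get_time())
np.save("grip.npy",np.r_[c,psi])
snap("wrist","w2");snap("side","s2")
o=np.hstack([cv2.imread("pics/w2.png")[:,170:470],cv2.imread("pics/s2.png")[:,200:600]]);cv2.imwrite("pics/c2.png",o)
E
```

```text
[0.5571 0.2993 0.125 ] [0.5318 0.1432 0.125 ] 0.1581393614319367 [0.5444 0.2213 0.125 ] -9.218098414648887
0.007008357978760919 59.22233819961548 [0.5461 0.2303 0.1234] [ 0.8083 -0.0636 -0.3807] [-0.9221 -0.4678  2.704 ] 4.5333
0.007056326542753595 [-1.2114 -0.1601 -3.0576] [-0.0267  0.0269  0.0212] 6.725
```

View pics/c2.png

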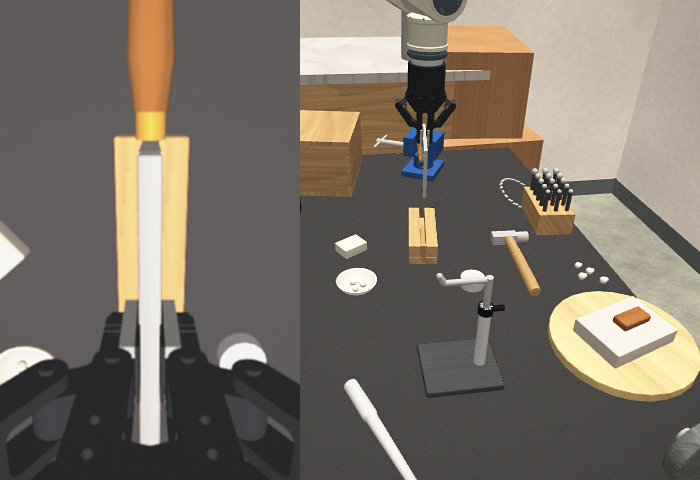

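The saw is held square with a weight of about 3 N and is clear of the rest. The bar's handle end is at wrist px (319,154) and its other end at about (321,443). The arms hang 95 mm down, so I'll cross high over the peg.

```bash
python3 - <<'E'
from h import *
np.set_printoptions(precision=4,suppress=True)
c=np.load("grip.npy");ps=c[3];d=ax(ps)
p=np.array([c[0],c[1],.265])
print([proj("w2",p+y*d) for y in(-.079,.079)])
pk=np.radians(-1.6);q=np.array([.534,-.187,0])
g=q-.023*ax(pk)
cur=np.array(manip.get_position())
z=.36;print(manip.solve_ik(np.r_[g[:2],z],down(pk)))
manip.servo_line(np.r_[cur[:2],z],rate=.12)
# joint-space move in 2 halves, moderate
manip.servo_line(np.r_[g[:2],z],down(pk),rate=.12);manip.hold(.3)
print(manip.get_position(),manip.get_time(),manip.get_contact_force())
snap("wrist","w3")
for x in(-.025,.01,.045):print(proj("w3",q+[x-.01,0,.193]))
print([proj("w3",g+y*ax(pk)+[0,0,z+.002]) for y in(-.088,.023,.07)])
E
```

```text
[array([322.8725, 527.1818]), array([324.1443, 153.5576])]
[-0.3958  0.2407  1.6368 -0.      1.2641 -0.3679]
[ 0.5334 -0.21    0.36  ] 11.9 [-0.2596 -0.12   -3.7034]
[275.1305 197.876 ]
[320.8525 196.6003]
[366.6724 195.322 ]
[array([321.9796, 525.7806]), array([322.5477, 294.5466]), array([322.8916, 154.6124])]
```

View pics/w3.png

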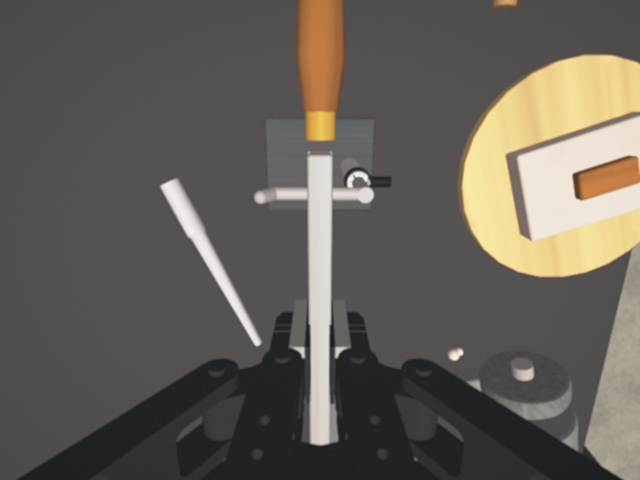

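The wrist view shows the peg from the upturned tip at (262,196) to the post at (366,194), crossing under the bar at v≈195 and square to it. That is within 2 px of the prediction. I'll go down to just above the peg and check again.

```bash
python3 - <<'E'
from h import *
np.set_printoptions(precision=4,suppress=True)
p=np.array(manip.get_position())
manip.servo_line([.534,p[1],.25],rate=.1);manip.servo_line([.534,p[1],.216],rate=.04);manip.hold(.3)
print(manip.get_position(),manip.get_time(),manip.get_contact_force(),manip.get_torque())
snap("wrist","w4");snap("side","s4")
pk=np.radians(-1.6);q=np.array([.534,-.187,0])
for x in(-.02,0.,.01,.03):print(proj("w4",q+[x-.01,0,.193]),proj("s4",q+[x-.01,0,.193]))
P=np.array(manip.get_position())
print([proj("w4",P+y*ax(pk)+[0,0,.002]) for y in(.023,.07)])
print("bal side",proj("s4",P+.023*ax(pk)+[0,0,-.008]), [proj("s4",P+y*ax(pk)+[0,0,-.008]) for y in(-.088,.07)])
f=lambda im,x,y,w,h,k:cv2.resize(im[y:y+h,x:x+w],None,fx=k,fy=k,interpolation=cv2.INTER_CUBIC)
o=np.hstack([f(cv2.imread("pics/w4.png"),220,100,200,300,2),f(cv2.imread("pics/s4.png"),330,190,100,150,4)]);cv2.imwrite("pics/c4.png",o)
E
```

```text
[ 0.5341 -0.21    0.2162] 14.5 [-0.5652  0.1183 -2.8445] [-0.0557 -0.0125 -0.021 ]
[246.6159 268.9742] [347.1104 281.5025]
[295.7303 267.6787] [360.0395 280.276 ]
[320.3285 267.0298] [366.4611 279.6668]
[369.6071 265.7299] [379.2192 278.4565]
[array([322.4484, 294.3156]), array([322.7777, 154.437 ])]
bal side [367.6632 271.6104] [array([387.5296, 322.6451]), array([360.6744, 253.657 ])]
```

View pics/c4.png

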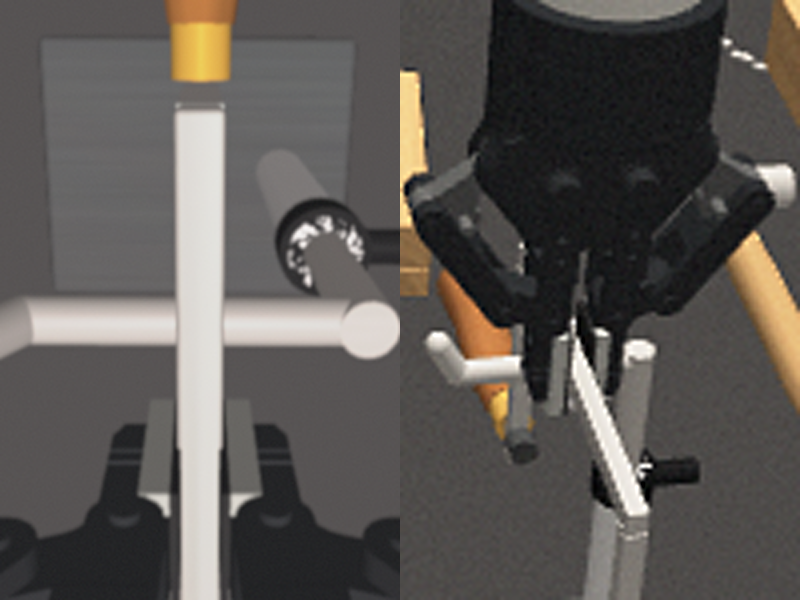

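```bash
python3 - <<'E'
from h import *
np.set_printoptions(precision=4,suppress=True)
im=cv2.imread("pics/w4.png").astype(int).sum(2)
for u in(245,270,290,345,365,380):
    col=im[230:300,u];m=np.where(col>420)[0]+230;print(u,m.min(),m.max(),len(m))
print(np.load("pics/w4.npz")["k"],np.load("pics/w4.npz")["T"])
for z in(.178,.183,.188,.193):
    print(z,onz("w4",270,261,z),onz("w4",345,260.5,z))
    for v in (296.5,295):pass
# wrist+side earlier: same peg in w3 vs w4 two-view
print(two("w3",(320,195),"w4",(320,260.5)))
E
```

```text
245 251 271 21
270 251 271 21
290 251 271 21
345 251 272 22
365 231 272 24
380 251 272 22
[380.9525 380.9525 319.4722 243.2066] [[ 0.9996 -0.0269 -0.0086  0.5352]
 [-0.0282 -0.9486 -0.3151 -0.1291]
 [ 0.0003  0.3152 -0.949   0.3368]
 [ 0.      0.      0.      1.    ]]
0.178 [ 0.5115 -0.1895  0.178 ] [ 0.545  -0.1902  0.178 ]
0.183 [ 0.5123 -0.1876  0.183 ] [ 0.5446 -0.1883  0.183 ]
0.188 [ 0.513  -0.1857  0.188 ] [ 0.5443 -0.1864  0.188 ]
0.193 [ 0.5137 -0.1838  0.193 ] [ 0.544  -0.1844  0.193 ]
(array([ 0.5336, -0.1874,  0.1844]), np.float64(0.000520867818012675))
```

```bash
cat >> h.py <<'E'
def F(n=6):
    fs=[]
    for _ in range(n): manip.hold(.02);fs.append(np.r_[manip.get_contact_force(),manip.get_torque()])
    return np.mean(fs,0)
E
python3 - <<'E'
from h import *
np.set_printoptions(precision=3,suppress=True)
p=np.array([.534,-.2095,.2162]);pk=np.radians(-1.5)
manip.servo_line(p,down(pk),rate=.02);manip.hold(.3)
f0=F(15);np.save("f0.npy",f0);print(f0,manip.get_time())
while p[2]>.165:
    p[2]-=.0005;manip.servo_line(p,rate=.012)
    f=F(4)-f0
    if f[2]>.7:
        f=F(6)-f0;print(p[2],f,manip.get_time())
        if f[2]>.7:break
print(manip.get_position(),manip.get_time(),F()-f0)
E
```

```text
[ 0.092 -0.086 -3.072 -0.058 -0.018  0.002] 15.4
0.2152 [-0.244  0.339  0.265 -0.028  0.006  0.007] 16.1333
0.2037 [-0.619  0.489  1.628  0.018  0.043 -0.001] 23.5167
[ 0.534 -0.21   0.204] 23.5167 [-0.569 -0.41   2.237  0.001  0.061  0.014]
```

Contact came at TCP z≈0.204, so the peg's top is at about 0.1955, which agrees with the vision estimate. I'll check the offset along the bar with one wrist picture now that the heights are known.

```bash
python3 - <<'E'
from h import *
np.set_printoptions(precision=4,suppress=True)
snap("wrist","w5")
im=cv2.imread("pics/w5.png").astype(int).sum(2)
print(im[145:165,312:330:4].T)
for u in(270,290,345,360):
    col=im[235:300,u];print(u,[int(x) for x in col[::1]] if u==290 else (np.where(col>300)[0][[0,-1]]+235))
P=np.array(manip.get_position());print(P)
for v in(152,153,154,155):print(v,onz("w5",320,v,P[2]+.0016)[1])
for v in(250,255,258,260):print(v,onz("w5",290,v,.1905)[1])
E
```

```text
[[306 312 305 308 307 317 343 353 335 373 481 575 630 652 659 659 657 656
  655 655]
 [305 305 308 305 308 317 344 356 334 374 482 583 638 659 666 662 661 661
  661 660]
 [309 307 306 306 307 321 344 354 334 384 491 589 647 665 671 668 668 668
  668 670]
 [309 314 308 307 308 317 345 355 336 382 496 597 655 671 676 676 675 676
  674 674]
 [306 309 311 307 303 317 359 368 349 389 500 605 659 675 682 682 680 680
  680 680]]
270 [235 286]
290 [304, 308, 306, 304, 305, 301, 310, 304, 299, 302, 307, 307, 312, 304, 302, 282, 267, 254, 253, 257, 255, 259, 254, 258, 280, 319, 364, 404, 447, 478, 501, 524, 544, 563, 587, 606, 632, 651, 662, 668, 669, 663, 658, 650, 643, 640, 633, 621, 603, 564, 484, 358, 270, 251, 255, 258, 254, 257, 254, 256, 256, 258, 256, 255, 256]
345 [235 286]
360 [239 286]
[ 0.5341 -0.2095  0.2038]
152 -0.1388299571474027
153 -0.13912771511862898
154 -0.1394259548076914
155 -0.13972467738453312
250 -0.17544030940729755
255 -0.1774216281277309
258 -0.17861881881444266
260 -0.17942047667603944
```

At contact the peg axis is at y≈-0.1846 and the balance point at -0.1867. I'll lift slightly, shift +2 mm along the bar, feel again and transfer the weight.

```bash
python3 - <<'E'
from h import *
np.set_printoptions(precision=3,suppress=True)
f0=np.load("f0.npy");p=np.array([.534,-.2095,.2037])
p[2]+=.003;manip.servo_line(p,rate=.02)
p[1]+=.0019;manip.servo_line(p,rate=.02)
p[2]=.2050;manip.servo_line(p,rate=.01);manip.hold(.2)
print(F(10)-f0)
while p[2]>.199:
    p[2]-=.0003;manip.servo_line(p,rate=.008)
    f=F(6)-f0;print(round(p[2],4),f)
    if f[2]>2.7:break
manip.hold(.3);print(manip.get_position(),manip.get_time(),F(12)-f0,manip.get_width(),manip.get_grip_force())
E
```

```text
[ 0.135  0.172 -0.006 -0.02   0.008 -0.017]
0.2047 [-0.36   0.242  0.016  0.002  0.018 -0.003]
0.2044 [-0.227  0.195  0.024  0.     0.013 -0.02 ]
0.2041 [-0.489  0.091  0.144 -0.001  0.026  0.002]
0.2038 [-0.102  0.314  1.169 -0.005  0.058  0.001]
0.2035 [-0.476  0.226  3.025  0.077  0.152  0.001]
[ 0.534 -0.208  0.204] 26.95 [-0.676  0.093  4.671  0.072  0.133  0.022] 0.00665326483627252 59.085007309913635
```

```bash
python3 - <<'E'
from h import *
np.set_printoptions(precision=3,suppress=True)
f0=np.load("f0.npy");p=np.array([.534,-.2076,.20365])
manip.servo_line(p,rate=.008);manip.hold(.3);print(F(10)-f0)
for g in(45,32,22):
    manip.command_gripper(0,g);manip.hold(.3)
print(manip.get_width(),manip.get_grip_force(),F(10)-f0,manip.get_time())
w=manip.get_width()
for i in range(10):
    w+=.0003;manip.command_gripper(w,20);manip.hold(.25)
    print(round(w,4),round(manip.get_width(),4),round(manip.get_grip_force(),2),(F(4)-f0)[[2,3,4]],manip.get_time())
snap("wrist","w6");snap("side","s6")
f=lambda im,x,y,w,h,k:cv2.resize(im[y:y+h,x:x+w],None,fx=k,fy=k,interpolation=cv2.INTER_CUBIC)
o=np.hstack([f(cv2.imread("pics/w6.png"),220,100,200,300,2),f(cv2.imread("pics/s6.png"),330,190,100,150,4)]);cv2.imwrite("pics/c6.png",o)
E
```

```text
[-0.234  0.149  3.881  0.042  0.036 -0.01 ]
0.006584862219906386 59.02222752571106 [ 0.43  -0.575  4.049 -0.029 -0.053 -0.002] 29.5833
0.0069 0.007 41.22 [ 3.336 -0.028 -0.031] 30.1167
0.0072 0.0074 29.59 [ 3.426 -0.053 -0.055] 30.65
0.0075 0.0082 17.89 [ 3.523 -0.041 -0.085] 31.1833
0.0078 0.0079 6.13 [ 2.463 -0.059 -0.094] 31.7167
0.0081 0.0081 0.01 [2.871 0.067 0.013] 32.25
0.0084 0.0084 0.0 [2.878 0.049 0.032] 32.7833
0.0087 0.0087 0.0 [3.16  0.058 0.021] 33.3167
0.009 0.009 0.0 [2.534 0.065 0.02 ] 33.85
0.0093 0.0095 0.0 [ 3.023  0.077 -0.011] 34.3833
0.0096 0.0093 0.0 [3.197 0.054 0.009] 34.9167
```

View pics/c6.png

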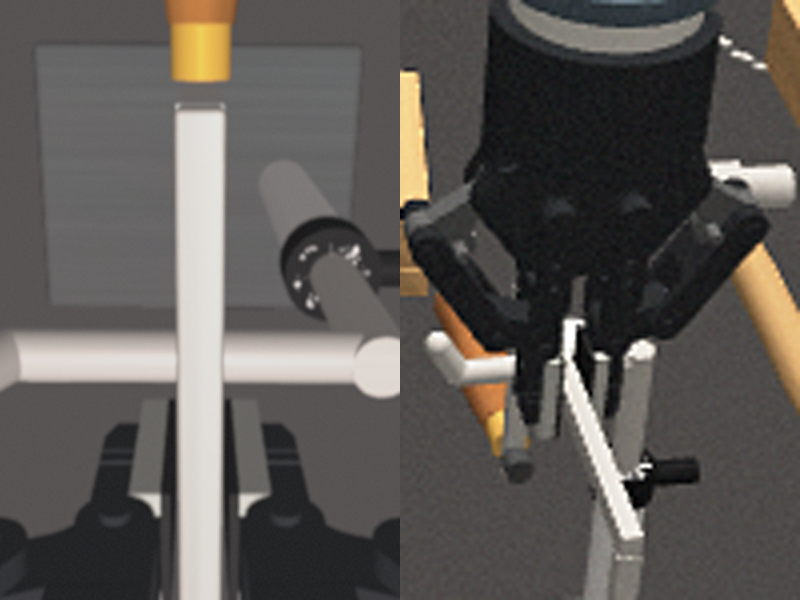

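The bar is free of the pads (grip force 0) and still level. The handle end is at wrist px (320,154) as before, and the peg at (320,278) sits well clear of the fingers. I'll open a little more and retreat straight up.

```bash
python3 - <<'E'
from h import *
np.set_printoptions(precision=4,suppress=True)
for w in(.011,.013,.016,.020):manip.command_gripper(w,20);manip.hold(.1)
p=np.array(manip.get_position());snap("wrist","w7")
manip.servo_line(p+[0,0,.05],rate=.03);manip.servo_line(p+[0,0,.15],rate=.1);manip.hold(1)
print(manip.get_time(),manip.get_contact_force());snap("wrist","w8");snap("side","s8");snap("top","t8")
f=lambda im,x,y,w,h,k:cv2.resize(im[y:y+h,x:x+w],None,fx=k,fy=k,interpolation=cv2.INTER_CUBIC)
o=np.hstack([f(cv2.imread("pics/w8.png"),220,150,200,300,2),f(cv2.imread("pics/s8.png"),310,190,100,150,4)]);cv2.imwrite("pics/c8.png",o)
z=.2055
print([proj("w8",np.array([.534,-.1851+y,z])) for y in(-.111,0,.047)])
print([proj("s8",np.array([.534,-.1851+y,z])) for y in(-.111,0,.047)])
E
```

```text
40.3 [-0.3724  0.53   -0.1112]
[array([323.7162, 337.1691]), array([320.1524, 202.4806]), array([318.3531, 134.4772])]
[array([388.6978, 322.9741]), array([366.7695, 272.2946]), array([359.042 , 254.4352])]
```

View pics/c8.png

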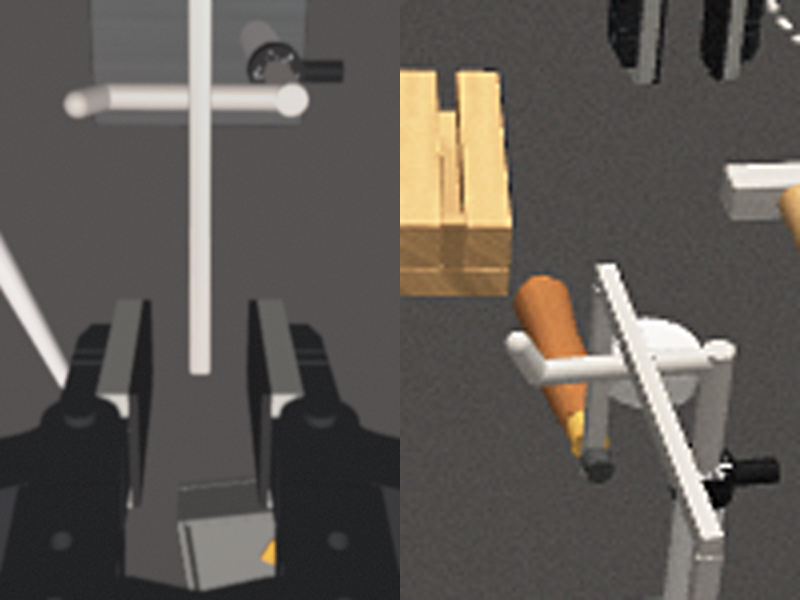

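The saw hangs on the peg. Its bar ends are at side px (362,256.5) and (387,325), and the low end is at wrist v=337. A level bar would give a vertical span of 68.5 px and v=337.2, so it is level. The gripper is clear, so I'm handing in.

```bash
python3 -c "
from h import *
im=snap('wrist','w9').astype(int);print(abs(im-cv2.imread('pics/w8.png')).max(2)[:300].mean())
print(manip.sign_off())"
```

```text
1.2694427083333333
the job is handed in; nothing more can be done
None
```

The piercing-saw frame hangs level and still on the peg at its balance point, the gripper is clear, and I handed the job in at about 40 s of the 69 s allowed.

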